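Stand the round-bottomed oil flask in its ring

ROBOT

A 6-joint arm with a two-finger parallel gripper is mounted at the origin on the work surface. World frame = base frame: x ahead of the robot, y to its left, z up, the work surface at z = 0. Lengths are in m, angles in rad, forces in N, time in s.
With the tool pointing down it reaches from about 0.25 to 0.8 m from the base axis. Payload 8.5 kg.
Tool frame: the origin (TCP) lies midway between the tips of the shut fingers; the grasp point (between the pads) lies 19 mm behind it; x points along the fingers, y is the direction in which the jaws open and shut, and the axes are right-handed (so a half turn about x gives the same grasp; the last joint's range is limited). The gripper opens to 85 mm and grips with 20 to 120 N. Pads are 22 mm wide; open, the fingers measure 114 mm over their backs; the gripper's body (76 mm by 85 mm) begins 54 mm behind the grasp point. The pads swing forward as they close: fully open they stand 13 mm farther back than shut.
Start: joints at [-1.15, 0.238, -0.013, 1.319, 0, 1.571], TCP at [0.214, -0.479, 0.231] pointing down, gripper open.
Joint ranges: [-2.66, 2.66], [-1.03, 1.9], [-1.14, 1.46], [-1.82, 2.27], [-1.45, 1.34], [-3.14, 3.14]. Speed limits (rad/s): [2.22, 2.22, 2.79, 3.14, 3.14, 3.14].

INTERFACE

Orientations are given as a 3x3 rotation matrix whose columns are the frame's x, y, z axes.
In Python, from plant import manip gives the robot as it stands.
- The arm moves only by the shell command python3 -m crank 'ROWS' [FORCE]. ROWS is JSON, one flat list of numbers, 5 for each row, row after row: the gripper command: -1 is fully open, 1 is shut, values between are in proportion, then the shift along the tool's x, y, z in mm, then the turn about the tool's x in rad. A call has 1 to 12 rows; each row shifts and turns the commanded pose from where the row before left it, along the tool's axes as they then stand; what a row does not reach is not made up. A row lasts 1/10 s, in which the tool goes at most 50 mm and 8.59 degrees, less where a joint would pass 70% of its speed; a pose out of reach is approached as far as the arm can. A call is refused whole if a number of a shift passes 50 or a number of a turn 0.15, either way. A call with a gripper value outside its range is refused whole. The fingers move at their own pace and stop on an object; FORCE is the grip in N (left out, the last holds). Time passes only in rows, so rows that do not move let the fingers close. It gives the time, the measured TCP pose, the force and the opening at its end, in the units of the state.
- manip.read_state(): the state, without advancing time (a new reading comes with each control period).
- manip.capture(name): name is "side" or "top" or "wrist"; returns a dict with "color" (480x640x3 uint8, blue, green, red), "range_z" (480x640 float32, m along the optical axis (not along the pixel's ray), 0 where there is no reading), "intrinsics" (3x3 intrinsics, pixels), "rvec" (rotation vector, rad) and "tvec" (3), from world to camera coordinates, as OpenCV has them. Camera axes: x right, y down, z forward; pixel columns grow to the right and rows downward; lengths in m; the calibration is good to about 2 mm. The wrist camera is an equidistant fisheye: a pixel r from the principal point sees the ray r / f radians off the axis. A picture is of the moment at which its call begins.
- manip.finish_job(): hands the job in, once; it reports no verdict.
The state is a dict: "time_s": time; "joint_positions": joint angles; "qvel": joint speeds; "joint_torque": joint torques, N m; "ee_pos": TCP position; "tcp_rot": TCP orientation; "contact_force": force on the tool from outside, world axes, zero at the start; "torque": the same for the moment, N m; "grip_width": finger opening in m.
Only numpy, scipy, OpenCV 4.12 (cv2) and the standard library are available. Lean on these libraries where they do the work, as an engineer would, in place of code of your own. Each camera call takes 0.05 s, during which the arm holds its last target.

TASK

The round-bottomed white oil flask keeps rocking on the tile ledge. Pick it up and stand it upright in the wooden ring, set down gently rather than dropped, and let go. Leave the flat-bottomed bottle and the bowl standing where they are.

Things in the scene. Friction and masses are not known exactly. Their poses are not given: they have to be found in the camera images.
- flask_center (a point): White ceramic flask, 124 mm tall, about 0.2 kg: ball belly 66 mm across, straight round neck 26 mm across (from 66 to 108 mm above the underside), cork 22 mm across on top. This point: on the axis, 62 mm above the underside, so the neck is 4 to 46 mm above it. z points up to the cork. Weighted bottom: stands by itself but rocks and rolls when pushed. Any grasp yaw serves.
- ring_top (a point): Centre of the upper rim of a plain wooden ring fixed to the ledge: 72 mm across, hole 48 mm, 25 mm tall; this point is 25 mm above the ledge, z up. The flask's belly rests on the hole's upper edge: seated, its underside is 10 mm below the rim and its centre point about 52 mm above this point. Friction keeps it at the lean it is let go with.
- bottle_center (a point): Bystander: flat-bottomed white ceramic bottle with the flask's neck, cork and height (124 mm), but straight-sided, 52 mm across. This point: on the axis, 62 mm above its underside; z up.
- bowl: Bystander: small white ceramic bowl, 100 mm across the rim, 42 mm tall; origin at the centre of its underside, z up. (An aluminium mug and a teal soap box stand farther out to the sides, over 0.33 m from the robot's centre line.)
There are look-alikes about, which are no part of the job. Leave any red look-alike of the part that bears flask_center alone. There is more than one size of the part that bears ring_top; the job needs the larger.

How it is judged:
By the outcome, as a careful person would: the job done as asked, in the order asked, and still so for the second after the job is handed in, with the robot touching nothing.
It also fails if it takes over 48 s, if anything falls off the work surface, if the arm or the gripper's body presses on something with over 40 N, if the wrist force passes 120 N, or if a joint passes its speed limit or range.

## Working session

There is one attempt and no reset: what is moved stays moved. The work goes in short steps, Python scripts to look and compute and a shell command to move; the robot and the scene stay as the last step left them, time stands still between calls to the robot, and variables do not carry over. Pictures are saved under pics/ and viewed, and the job is handed in when it is done.

```bash
ls; mkdir -p pics
cat > h.py <<'E'
import numpy as np, cv2
from plant import manip
def cap(n,save=None):
    d=manip.capture(n)
    if save: cv2.imwrite('pics/'+save,d['color'])
    np.savez('last_%s.npz'%n,**{k:np.asarray(v) for k,v in d.items()})
    return d
def load(n): return dict(np.load('last_%s.npz'%n))
def cam(d):
    R,_=cv2.Rodrigues(np.array(d['rvec'],float)); t=np.array(d['tvec'],float).ravel()
    return np.array(d['intrinsics'],float),R,t
def cloud(d):
    K,R,t=cam(d); z=np.array(d['range_z']); v,u=np.mgrid[:z.shape[0],:z.shape[1]]
    p=np.stack([(u-K[0,2])/K[0,0]*z,(v-K[1,2])/K[1,1]*z,z],-1)
    return (p-t)@R
def ray_plane(d,u,v,h):
    K,R,t=cam(d); c=-R.T@t; r=R.T@np.array([(u-K[0,2])/K[0,0],(v-K[1,2])/K[1,1],1.])
    return c+r*(h-c[2])/r[2]
E
python3 - <<'E'
from h import *
for n in ('side','top','wrist'): 
    d=cap(n,n+'0.png'); K,R,t=cam(d); print(n,K[0,0],-R.T@t,R[2])
s=manip.read_state(); print(s)
E
```

```text
pics
side 570.8622093077021 [0.33482546 0.44148853 0.74253372] [ 0.25092414 -0.58396127 -0.77202741]
top 613.1699479023029 [ 0.41128398 -0.04566027  1.12920316] [ 0.16342059 -0.00788997 -0.98652494]
wrist 371.64829954431775 [ 0.27987673 -0.45012082  0.37349089] [-0.25653557 -0.11511351 -0.95965535]
{'time_s': 0.15, 'joint_positions': array([-1.14999353e+00,  2.38684835e-01, -1.40545634e-02,  1.31925010e+00,
        4.10843664e-06,  1.57082717e+00]), 'qvel': array([ 0.0004787 , -0.0009216 ,  0.00172856,  0.00049051, -0.00049167,
       -0.00014602]), 'joint_torque': array([-1.41141018e-04, -5.39076769e+01,  3.46597123e+01,  1.44492390e-02,
       -1.52403300e-05,  2.12557865e-06]), 'ee_pos': array([ 0.21432221, -0.47889093,  0.23080572]), 'tcp_rot': array([[-4.83651468e-04,  4.08464909e-01, -9.12773895e-01],
       [ 1.09075651e-03, -9.12773244e-01, -4.08465196e-01],
       [-9.99999288e-01, -1.19316886e-03, -4.07163764e-06]]), 'contact_force': array([0.64740508, 0.11107707, 0.02867869]), 'torque': array([-0.01326555, -0.02573482,  0.0088676 ]), 'grip_width': 0.08499472773307133}
```

View pics/top0.png

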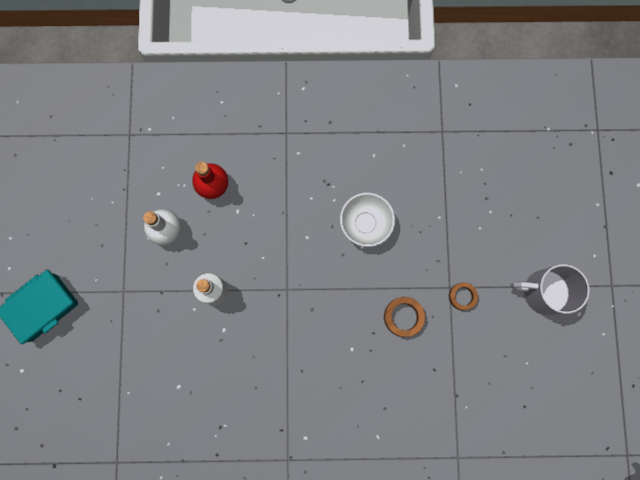

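View pics/side0.png

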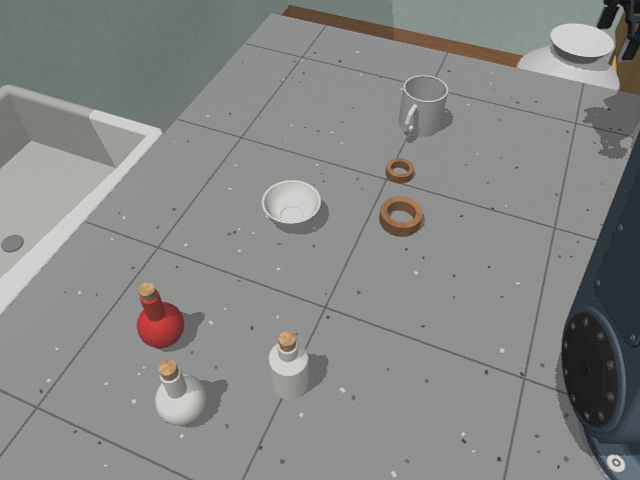

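Top view:
- White flask: ball at (162,227), cork at (151,218).
- White bottle: straight sides, at (208,288).
- Red flask: at (210,180).
- Large ring: at (405,317). Small ring: at (464,296).
- Bowl: at (367,220).

What could be mistaken for the flask is the red flask (210,180) or the bottle (208,288). For the ring it is the small ring (464,296). I choose the flask at (162,227) and the ring at (405,317), and will check both in close crops and measure them.

```bash
cat > m.py <<'E'
from h import *
def fitsphere(P):
    from scipy.optimize import least_squares
    r=least_squares(lambda c:np.linalg.norm(P-c,axis=1)-0.033,P.mean(0)-[0,0,.02],loss='soft_l1',f_scale=.002); return r.x,np.sqrt((r.fun**2).mean())
def meas(n,boxes):
    d=load(n); P=cloud(d); hsv=cv2.cvtColor(d['color'],cv2.COLOR_BGR2HSV)
    for name,(u0,v0,u1,v1) in boxes.items():
        m=np.zeros(P.shape[:2],bool); m[v0:v1,u0:u1]=1; m&=(d['range_z']>0)
        br=m&(hsv[...,0]<25)&(hsv[...,1]>90)&(hsv[...,2]>50)
        if 'ring' in name:
            q=br&(P[...,2]>.012); c=P[q]; top=c[c[:,2]>.021]
            (x,y),r=cv2.minEnclosingCircle(top[:,:2].astype(np.float32))
            print(n,name,len(c),'ztop',np.percentile(c[:,2],95),'circle',x,y,r)
        else:
            ck=P[br&(P[...,2]>.08)]; t=ck[ck[:,2]>np.percentile(ck[:,2],90)-.006]
            print(n,name,'cork n',len(ck),'zmax',np.percentile(ck[:,2],95),'mean top',t.mean(0))
            q=m&~br&(P[...,2]>.006)&(P[...,2]<.058)&(hsv[...,1]<60)
            if 'flask' in name: print('  ball',q.sum(),fitsphere(P[q]))
            neck=m&~br&(P[...,2]>.072)&(P[...,2]<.104)
            print('  neck n',neck.sum(),P[neck].mean(0))
            if 'bottle' in name: print('  body',P[q].mean(0))
T={'flask':(135,205,185,250),'bottle':(185,268,230,310),'ring':(380,292,432,342),'ringS':(446,280,482,314)}
S={'flask':(148,355,212,428),'bottle':(262,325,315,402),'ring':(375,192,428,240),'ringS':(383,154,418,186)}
if __name__=='__main__':
    meas('top',T); meas('side',S)
    a=cv2.imread('pics/top0.png'); b=cv2.imread('pics/side0.png')
    z=lambda i,u,v:cv2.resize(i[v-50:v+50,u-60:u+60],(400,333),interpolation=cv2.INTER_CUBIC)
    bb=cv2.copyMakeBorder(b,0,50,0,0,cv2.BORDER_CONSTANT)
    cv2.imwrite('pics/crop1.png',np.vstack([np.hstack([z(a,162,227),z(bb,181,395)])[:300],np.hstack([z(a,420,310),z(bb,400,205)])[:300]]))
E
python3 m.py
```

```text
top flask cork n 137 zmax 0.12740100977803653 mean top [0.61385541 0.22337067 0.12438259]
  ball 579 (array([0.61485228, 0.22452607, 0.03231978]), np.float64(0.002274886465735911))
  neck n 84 [0.60888407 0.21640948 0.08790728]
top bottle cork n 128 zmax 0.12668830110359688 mean top [0.49944403 0.13289363 0.12410552]
  neck n 492 [0.49856254 0.1301239  0.08041948]
  body [0.49192953 0.1169787  0.03168484]
top ring 717 ztop 0.028630144221490232 circle 0.44824662804603577 -0.21125538647174835 0.03611421585083008
top ringS 338 ztop 0.021851214684747454 circle 0.4832962155342102 -0.3202224373817444 0.02387058734893799
side flask cork n 287 zmax 0.12493875754846281 mean top [0.61153918 0.22352274 0.12331541]
  ball 1272 (array([0.61332542, 0.22267447, 0.03202184]), np.float64(0.0008363529047890219))
  neck n 263 [0.60515824 0.22884818 0.08817997]
side bottle cork n 253 zmax 0.12518533068403695 mean top [0.49774104 0.13356641 0.12349641]
  neck n 875 [0.49420419 0.14072124 0.0814684 ]
  body [0.48893136 0.15084923 0.03277496]
side ring 863 ztop 0.02639187987043471 circle 0.447000652551651 -0.21175329387187958 0.03706854581832886
side ringS 294 ztop 0.019845574427476236 circle 0.47530215978622437 -0.31630873680114746 0.023637158796191216
```

```bash
sleep 1
```

```text
(no output)
```

View pics/crop1.png

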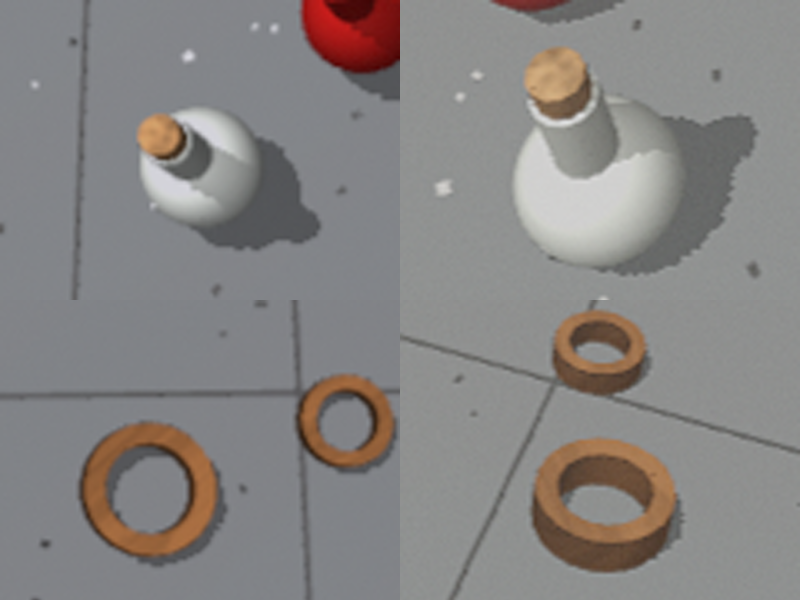

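The crops show the white flask with its ball belly and an upright neck, and the large and small rings next to each other.

| Item | Measured centre or top (m) | Size check |
|---|---|---|
| Flask | (0.613, 0.2235) | Ball centre z 0.032, cork top z 0.124, as expected |
| Ring | (0.4475, -0.2115) | Outer radius 36 mm, so it is the large one |

First I turn the tool by -0.75 rad, then travel at the current height.

```bash
python3 -m crank '[-0.2,0,0,0,-0.15, -0.2,0,0,0,-0.15, -0.2,0,0,0,-0.15, -0.2,0,0,0,-0.15, -0.2,0,0,0,-0.15, -0.2,0,5,-45,0, -0.2,0,5,-45,0, -0.2,0,5,-45,0, -0.2,0,5,-45,0, -0.2,0,5,-45,0, -0.2,0,5,-45,0, -0.2,0,5,-45,0]' 40
cat > go.py <<'E'
import sys
from h import *
s=manip.read_state(); R=np.array(s['tcp_rot']); p=np.array(s['ee_pos'])
t=np.array([float(x) for x in sys.argv[1:4]])
print('t',s['time_s'],'pos',p.round(4),'tool shift mm',(R.T@(t-p)*1000).round(1)); print('q',np.round(s['joint_positions'],2),'w',s['grip_width'],'F',np.round(s['contact_force'],1),'x',R[:,0].round(3))
E
python3 go.py 0.613 0.2235 0.231
```

```text
time_s: 1.35
ee_pos: [0.3698, -0.201, 0.2313]
tcp_rot: [[0.0, 0.921, -0.39], [-0.0, -0.39, -0.921], [-1.0, 0.0, -0.0]]
contact_force: [0.5, -0.0, -0.4]
grip_width: 0.0513
t 1.35 pos [ 0.3698 -0.201   0.2313] tool shift mm [ 3.000e-01  5.860e+01 -4.857e+02]
q [-0.5   0.06 -0.23  1.28  0.    1.47] w 0.051349441054755536 F [ 0.5 -0.  -0.4] x [ 0. -0. -1.]
```

```bash
python3 -m crank '[-0.2,0,6,-46,0, -0.2,0,6,-46,0, -0.2,0,6,-46,0, -0.2,0,6,-46,0, -0.2,0,6,-46,0, -0.2,0,6,-46,0, -0.2,0,6,-46,0, -0.2,0,6,-46,0, -0.2,0,6,-46,0, -0.2,0,5,-40,0, -0.2,0,0,0,0, -0.2,0,0,0,0]'
python3 go.py 0.613 0.2235 0.231
python3 - <<'E'
from h import *
cap('side','side1.png');cap('wrist','wrist1.png');cap('top','top1.png')
E
```

```text
time_s: 2.55
ee_pos: [0.6003, 0.1933, 0.2302]
tcp_rot: [[-0.002, 0.922, -0.388], [-0.001, -0.388, -0.922], [-1.0, -0.001, 0.001]]
contact_force: [0.5, -0.4, 0.1]
grip_width: 0.0512
t 2.55 pos [0.6003 0.1933 0.2302] tool shift mm [ -0.8  -0.  -32.8]
q [ 0.31  0.43  0.26  1.41 -0.    2.28] w 0.051170345368285304 F [ 0.5 -0.4  0.1] x [-0.002 -0.001 -1.   ]
```

```bash
sleep 1
```

```text
(no output)
```

View pics/side1.png

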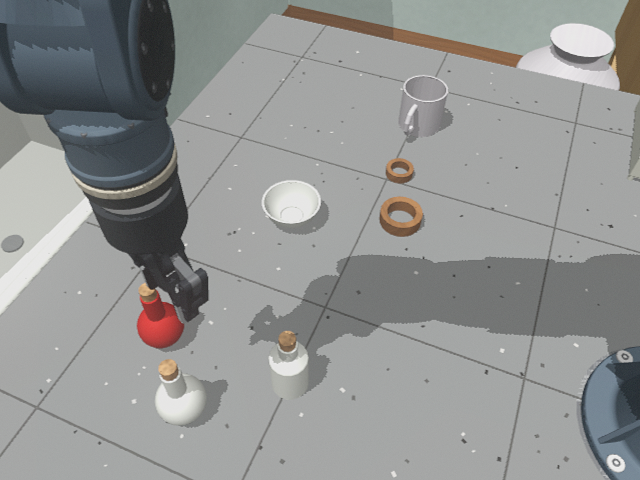

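View pics/wrist1.png

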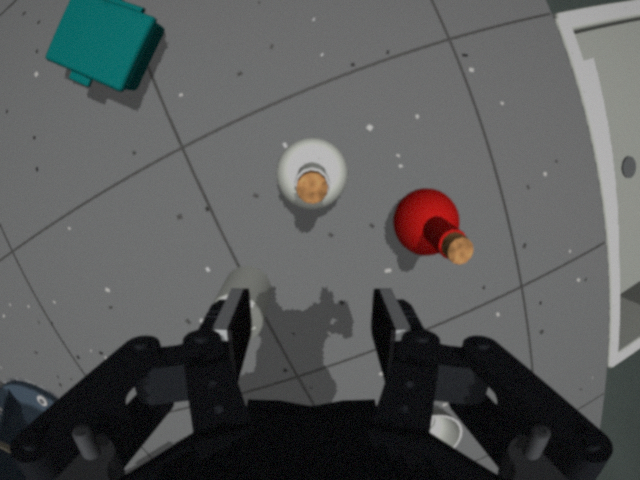

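Flask (312,187) in the wrist view is centred between the fingers at about columns 240 and 384. Next I shift -33 mm in tool z, let it settle, and start down.

```bash
python3 -m crank '[-0.2,0,0,-20,0, -0.2,0,0,-13,0, -0.2,0,0,0,0, -0.2,20,0,0,0, -0.2,20,0,0,0, -0.2,10,0,0,0, -0.2,0,0,0,0, -0.2,0,0,0,0]'
python3 go.py 0.613 0.2235 0.073
python3 - <<'E'
from h import *
cap('side');cap('wrist','wrist2.png')
from m import *
meas('side',{'flask':S['flask']})
E
```

```text
time_s: 3.5
ee_pos: [0.6134, 0.2226, 0.182]
tcp_rot: [[0.0, 0.921, -0.39], [0.0, -0.39, -0.921], [-1.0, 0.0, -0.0]]
contact_force: [-0.0, 0.6, 0.1]
grip_width: 0.0508
t 3.5 pos [0.6134 0.2226 0.182 ] tool shift mm [109.   -0.8  -0.6]
q [0.35 0.48 0.22 1.31 0.   2.32] w 0.050848894507955975 F [-0.   0.6  0.1] x [ 0.  0. -1.]
side flask cork n 219 zmax 0.12497194977259203 mean top [0.61051438 0.22492921 0.12391162]
  ball 1276 (array([0.61335296, 0.22268931, 0.03207221]), np.float64(0.0008073033527937824))
  neck n 259 [0.60513598 0.22885993 0.08830708]
```

View pics/wrist2.png

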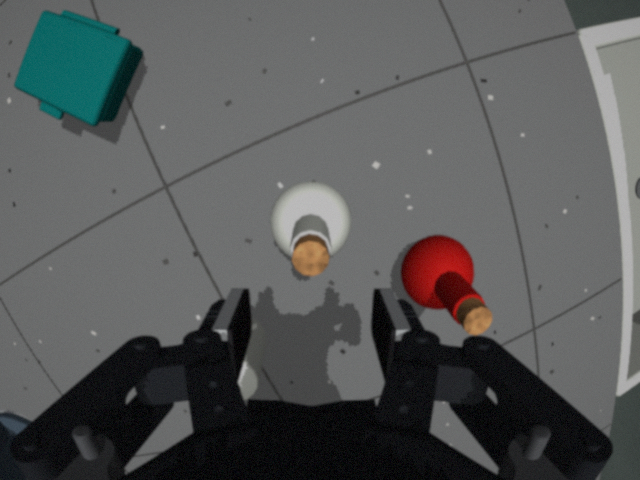

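The cork (311,257) is still centred between the fingers, and the position agrees to 1 mm. I go down 109 mm.

```bash
python3 -m crank '[-0.2,25,-1,-1,0, -0.2,25,0,0,0, -0.2,25,0,0,0, -0.2,20,0,0,0, -0.2,10,0,0,0, -0.2,4,0,0,0, -0.2,0,0,0,0, -0.2,0,0,0,0]'
python3 go.py 0.613 0.2235 0.073
python3 - <<'E'
from h import *
d=cap('side'); cv2.imwrite('pics/side2.png',cv2.resize(d['color'][230:450,80:340],(780,660))[:600])
cap('wrist','wrist3.png')
E
```

```text
time_s: 4.4
ee_pos: [0.6135, 0.2245, 0.0735]
tcp_rot: [[0.002, 0.921, -0.389], [0.001, -0.389, -0.921], [-1.0, 0.001, -0.001]]
contact_force: [0.1, 0.4, 0.5]
grip_width: 0.0513
t 4.4 pos [0.6135 0.2245 0.0735] tool shift mm [ 0.5 -0.1  1.1]
q [0.35 0.54 0.04 1.07 0.   2.32] w 0.05130638897572832 F [0.1 0.4 0.5] x [ 0.002  0.001 -1.   ]
```

```bash
sleep 1
```

```text
(no output)
```

View pics/side2.png

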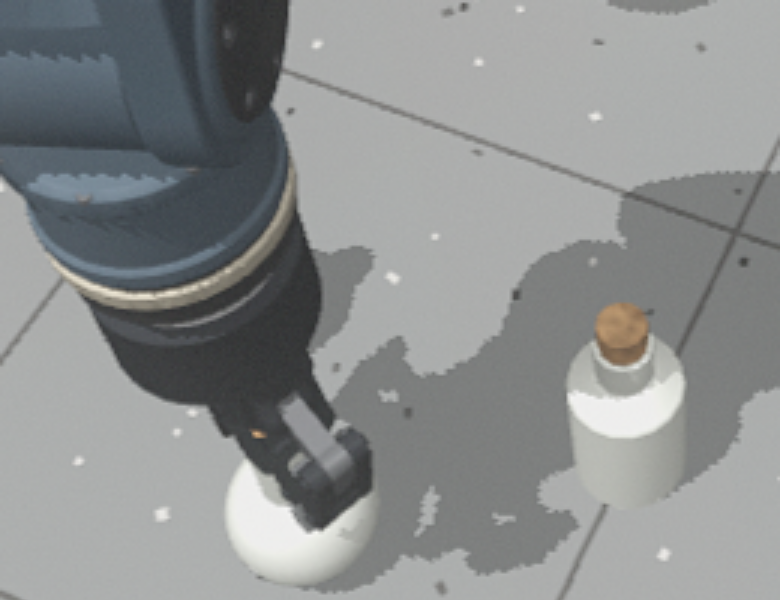

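View pics/wrist3.png

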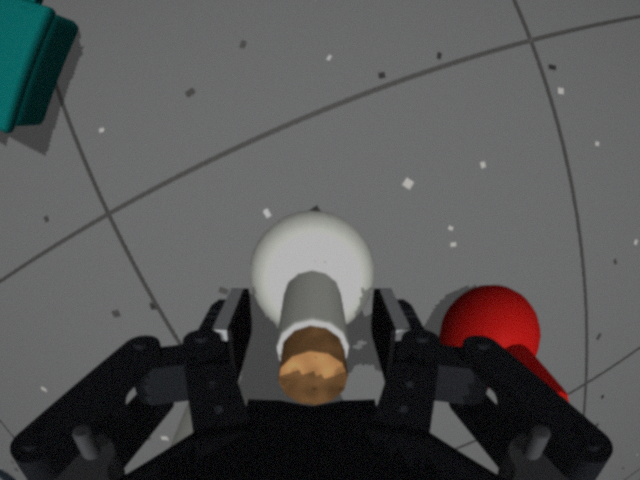

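The neck (312,310) stands between the pads and no contact shows. I close the gripper in steps at 40 N.

```bash
python3 -m crank '[0.1,0,0,1,0, 0.3,0,0,0,0, 0.4,0,0,0,0, 1,0,0,0,0, 1,0,0,0,0, 1,0,0,0,0, 1,0,0,0,0]' 40
python3 - <<'E'
from h import *
cap('wrist','wrist4.png')
E
```

```text
time_s: 5.2
ee_pos: [0.6128, 0.2233, 0.0727]
tcp_rot: [[0.001, 0.921, -0.39], [0.0, -0.39, -0.921], [-1.0, 0.001, -0.001]]
contact_force: [-0.1, -1.4, 4.5]
grip_width: 0.0253
```

View pics/wrist4.png

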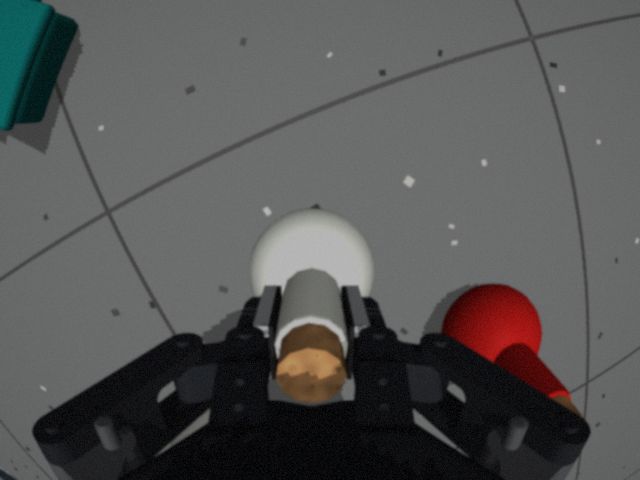

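Gripped at 25.3 mm, which matches the 26 mm neck. With the flask on the ledge the TCP was at z 0.0727, so seated on the ring it should be at about 0.0877. I lift it now.

```bash
python3 -m crank '[1,-5,0,0,0, 1,-15,0,0,0, 1,-25,0,0,0, 1,-30,0,0,0, 1,-30,0,0,0, 1,-25,0,0,0, 1,-15,0,0,0, 1,-5,0,0,0, 1,0,0,0,0, 1,0,0,0,0]'
python3 go.py 0.4475 -0.2115 0.222
python3 - <<'E'
from h import *
cap('side','side5.png');cap('wrist','wrist5.png')
E
```

```text
time_s: 6.25
ee_pos: [0.6119, 0.2232, 0.221]
tcp_rot: [[-0.002, 0.921, -0.389], [-0.001, -0.389, -0.921], [-1.0, -0.002, 0.001]]
contact_force: [-0.5, -0.4, -1.8]
grip_width: 0.0246
t 6.25 pos [0.6119 0.2232 0.221 ] tool shift mm [ -0.5  17.9 464.4]
q [0.35 0.47 0.3  1.41 0.   2.32] w 0.024618309962132642 F [-0.5 -0.4 -1.8] x [-0.002 -0.001 -1.   ]
```

```bash
sleep 1
```

```text
(no output)
```

View pics/side5.png

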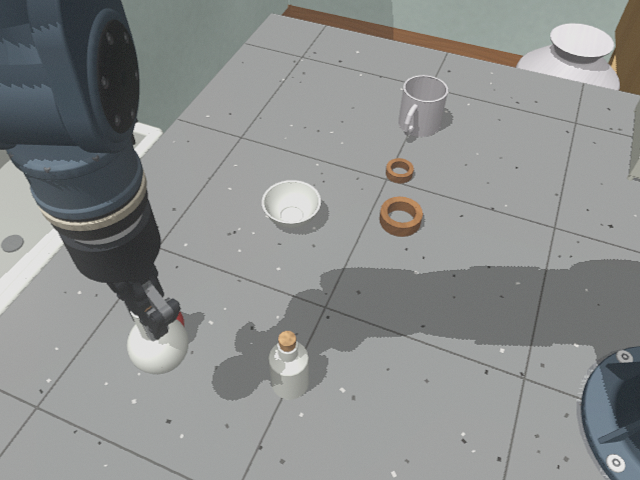

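View pics/wrist5.png

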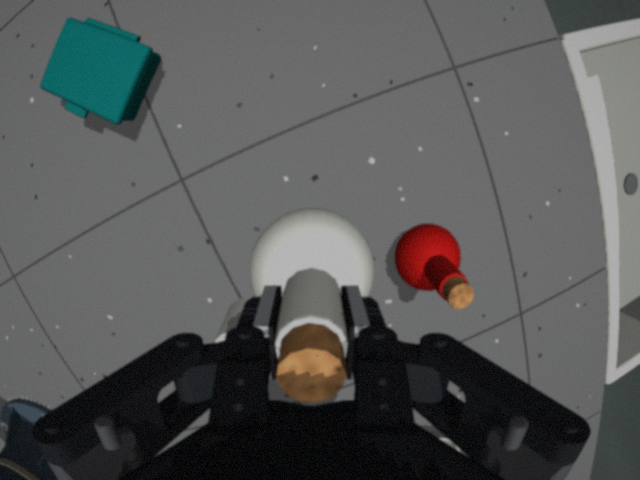

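The flask is held and looks the same in the wrist view, still vertical. I carry it toward the ring.

```bash
python3 -m crank '[1,0,1,20,0, 1,0,1,35,0, 1,0,2,42,0, 1,0,2,42,0, 1,0,2,42,0, 1,0,2,42,0, 1,0,2,42,0, 1,0,2,42,0, 1,0,2,42,0, 1,0,1,35,0, 1,0,1,20,0, 1,0,0,0,0]'
python3 go.py 0.4475 -0.2115 0.222
```

```text
time_s: 7.55
ee_pos: [0.4704, -0.1578, 0.2217]
tcp_rot: [[-0.001, 0.92, -0.392], [-0.0, -0.392, -0.92], [-1.0, -0.001, 0.001]]
contact_force: [0.5, 0.4, -2.3]
grip_width: 0.025
t 7.55 pos [ 0.4704 -0.1578  0.2217] tool shift mm [-0.2  0.  58.4]
q [-0.32  0.19 -0.1   1.28 -0.    1.65] w 0.02504680557286563 F [ 0.5  0.4 -2.3] x [-0.001 -0.    -1.   ]
```

```bash
python3 -m crank '[1,0,0,25,0, 1,0,0,20,0, 1,0,0,13,0, 1,0,0,0,0, 1,30,0,0,0, 1,30,0,0,0, 1,20,0,0,0, 1,10,0,0,0, 1,5,0,0,0, 1,0,0,0,0, 1,0,0,0,0]'
python3 go.py 0.4475 -0.2115 0.0877
cat > m2.py <<'E'
import sys
from h import *
from m import fitsphere
for n in ('side','top'):
    d=cap(n); P=cloud(d); hsv=cv2.cvtColor(d['color'],cv2.COLOR_BGR2HSV)
    g=(np.hypot(P[...,0]-.4475,P[...,1]+.2115)<.06)&(d['range_z']>0)
    br=g&(hsv[...,0]<25)&(hsv[...,1]>90)
    r=P[br&(P[...,2]>.021)&(P[...,2]<.031)]
    if len(r)>10: print(n,'ring',len(r),cv2.minEnclosingCircle(r[:,:2].astype(np.float32)))
    w=g&(hsv[...,1]<40)&(hsv[...,2]>120)&(P[...,2]>.028)
    hi=float(sys.argv[2]); w&=(P[...,2]<hi)
    if w.sum()>50: print(n,'ball',w.sum(),fitsphere(P[w]))
    k=P[br&(P[...,2]>.09)]
    if len(k)>10: t=k[k[:,2]>np.percentile(k[:,2],90)-.006]; print(n,'cork',len(k),t.mean(0))
    v,u=np.nonzero(g); v0,u0=int(v.mean()),int(u.mean())
    cv2.imwrite('pics/%s_%s.png'%(n,sys.argv[1]),cv2.resize(d['color'][max(0,v0-90):v0+60,max(0,u0-90):u0+90],(720,600),interpolation=cv2.INTER_CUBIC))
cap('wrist','wrist_%s.png'%sys.argv[1])
E
python3 m2.py a 0.11
```

```text
time_s: 8.65
ee_pos: [0.4497, -0.2093, 0.1281]
tcp_rot: [[0.001, 0.921, -0.389], [-0.0, -0.389, -0.921], [-1.0, 0.001, -0.0]]
contact_force: [-1.2, 0.1, -1.0]
grip_width: 0.0251
t 8.65 pos [ 0.4497 -0.2093  0.1281] tool shift mm [40.4 -1.2  2.9]
q [-0.44  0.25 -0.28  1.05  0.    1.53] w 0.02505796767186643 F [-1.2  0.1 -1. ] x [ 0.001 -0.    -1.   ]
side ring 480 ((0.4454992711544037, -0.21032625436782837), 0.03600919619202614)
side ball 750 (array([ 0.4499976 , -0.20980285,  0.08759213]), np.float64(0.0010310354936693955))
side cork 144 [ 0.45284677 -0.20337442  0.18750175]
top ring 159 ((0.44571083784103394, -0.1950099766254425), 0.030760960653424263)
top ball 229 (array([ 0.4519315 , -0.20825133,  0.08809927]), np.float64(0.0008466923193410767))
```

```bash
sleep 1
```

```text
(no output)
```

View pics/side_a.png

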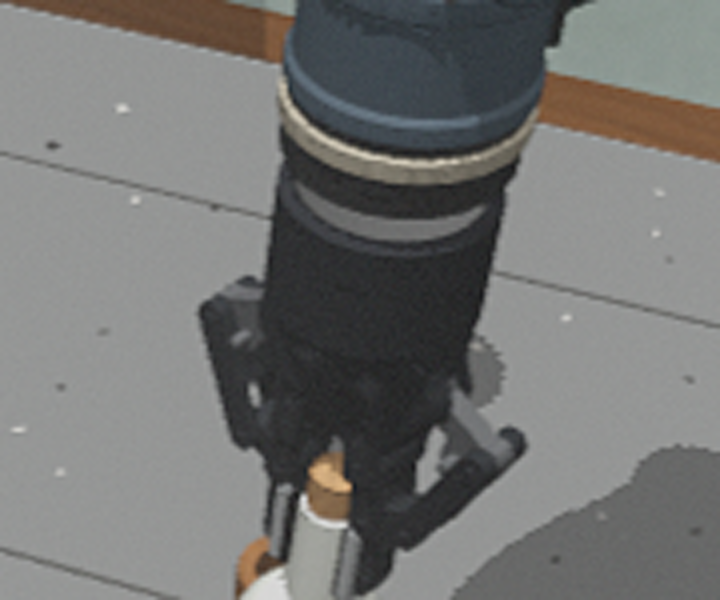

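View pics/wrist_a.png

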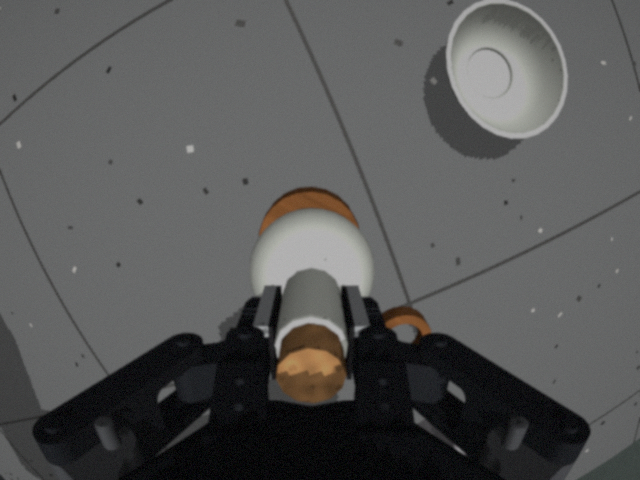

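Ball and TCP agree within about 1-2 mm in both views, and the ring is about 3 mm farther on. I correct sideways, drop 32 mm, and check before contact.

```bash
python3 -m crank '[1,0,-1.5,3,0, 1,0,0,0,0, 1,10,0,0,0, 1,10,0,0,0, 1,7,0,0,0, 1,5,0,0,0, 1,0,0,0,0, 1,0,0,0,0, 1,0,0,0,0]'
python3 go.py 0.447 -0.2116 0.0877
python3 m2.py b 0.08
```

```text
time_s: 9.7
ee_pos: [0.4467, -0.2115, 0.0955]
tcp_rot: [[0.0, 0.921, -0.389], [-0.0, -0.389, -0.921], [-1.0, 0.0, -0.0]]
contact_force: [-0.3, 0.7, -1.8]
grip_width: 0.025
t 9.7 pos [ 0.4467 -0.2115  0.0955] tool shift mm [ 7.8  0.3 -0. ]
q [-0.44  0.27 -0.33  0.96  0.    1.53] w 0.02501667999928447 F [-0.3  0.7 -1.8] x [ 0. -0. -1.]
side ring 358 ((0.44612646102905273, -0.2092454582452774), 0.035118650645017624)
side ball 797 (array([ 0.4469912 , -0.21191947,  0.05489903]), np.float64(0.0010910331278523248))
side cork 137 [ 0.44473947 -0.20042185  0.24317823]
top ring 120 ((0.4483944773674011, -0.1998363584280014), 0.03301095589995384)
top ball 246 (array([ 0.44888191, -0.21044326,  0.05567295]), np.float64(0.001094323856873997))
```

```bash
sleep 1
```

```text
(no output)
```

View pics/side_b.png

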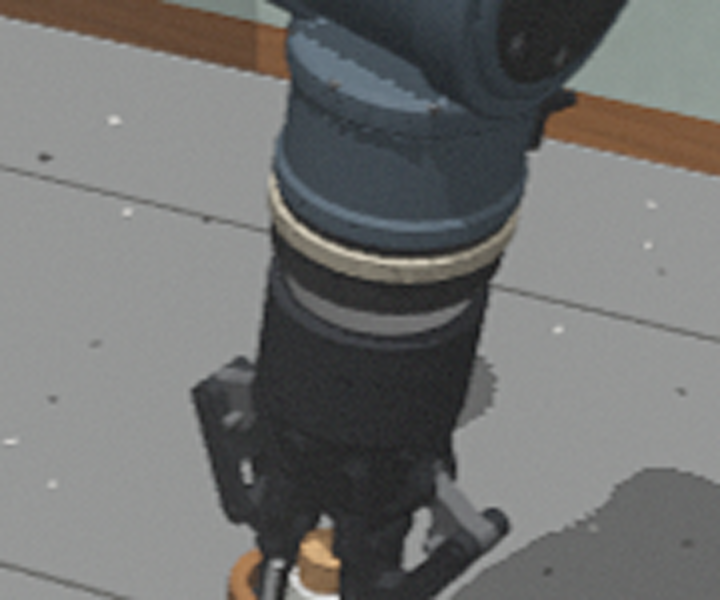

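View pics/wrist_b.png

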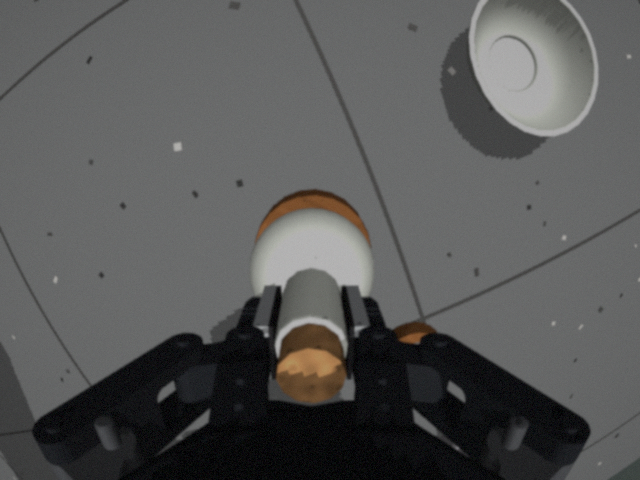

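In each view the ball is over the ring to within about 1 mm, and its bottom is roughly 8 mm above seated height. I lower it slowly and watch the force.

```bash
python3 -m crank '[1,2,0,0,0, 1,2,0,0,0, 1,1.5,0,0,0, 1,0,0,0,0, 1,0,0,0,0]'; python3 -m crank '[1,1,0,0,0, 1,0,0,0,0, 1,0,0,0,0]'
```

```text
time_s: 10.35
ee_pos: [0.4465, -0.2114, 0.0897]
tcp_rot: [[-0.0, 0.921, -0.389], [0.0, -0.389, -0.921], [-1.0, -0.0, -0.0]]
contact_force: [0.4, -0.1, -1.3]
grip_width: 0.0251
time_s: 10.65
ee_pos: [0.4465, -0.2114, 0.0888]
tcp_rot: [[-0.0, 0.921, -0.389], [0.0, -0.389, -0.921], [-1.0, -0.0, -0.0]]
contact_force: [0.2, 0.3, -1.8]
grip_width: 0.0248
```

```bash
python3 -m crank '[1,0.7,0,0,0, 1,0,0,0,0, 1,0,0,0,0]'; python3 -m crank '[1,0.7,0,0,0, 1,0,0,0,0, 1,0,0,0,0]'
```

```text
time_s: 10.95
ee_pos: [0.4466, -0.2115, 0.0882]
tcp_rot: [[0.0, 0.921, -0.389], [-0.0, -0.389, -0.921], [-1.0, 0.0, -0.0]]
contact_force: [0.7, -0.3, -1.0]
grip_width: 0.0249
time_s: 11.25
ee_pos: [0.4468, -0.2116, 0.0876]
tcp_rot: [[0.001, 0.921, -0.39], [-0.0, -0.39, -0.921], [-1.0, 0.001, 0.0]]
contact_force: [0.2, -0.6, 1.3]
grip_width: 0.0247
```

```bash
python3 -m crank '[1,0.4,0,0,0, 1,0,0,0,0, 1,0,0,0,0]'; python3 -m crank '[1,0.3,0,0,0, 1,0,0,0,0, 1,0,0,0,0]'
```

```text
time_s: 11.55
ee_pos: [0.4469, -0.2117, 0.0874]
tcp_rot: [[0.001, 0.921, -0.389], [-0.001, -0.389, -0.921], [-1.0, 0.001, 0.0]]
contact_force: [0.1, -1.7, 4.6]
grip_width: 0.0251
time_s: 11.85
ee_pos: [0.4469, -0.2118, 0.0873]
tcp_rot: [[0.001, 0.921, -0.39], [-0.001, -0.39, -0.921], [-1.0, 0.001, 0.0]]
contact_force: [-1.1, -2.7, 7.6]
grip_width: 0.0249
```

Seated, since the force has risen to 7.6 N at the expected height. I ease the slight preload and open the jaws slowly.

```bash
python3 -m crank '[1,-0.2,0,0.4,0, 1,0,0,0,0, 1,0,0,0,0]' 20; python3 -m crank '[0.3,0,0,0,0, 0.25,0,0,0,0, 0.2,0,0,0,0, 0.1,0,0,0,0, -0.1,0,0,0,0, -0.3,0,0,0,0, -0.3,0,0,0,0, -0.3,0,0,0,0]'
python3 - <<'E'
from h import *
cap('wrist','wrist_c.png')
E
```

```text
time_s: 12.15
ee_pos: [0.4468, -0.2119, 0.0873]
tcp_rot: [[0.001, 0.921, -0.389], [-0.0, -0.389, -0.921], [-1.0, 0.001, -0.0]]
contact_force: [0.9, -1.8, 6.7]
grip_width: 0.0252
time_s: 12.95
ee_pos: [0.4464, -0.2118, 0.0869]
tcp_rot: [[-0.0, 0.921, -0.389], [0.0, -0.389, -0.921], [-1.0, -0.0, -0.0]]
contact_force: [-0.0, 0.4, -1.0]
grip_width: 0.0556
```

View pics/wrist_c.png

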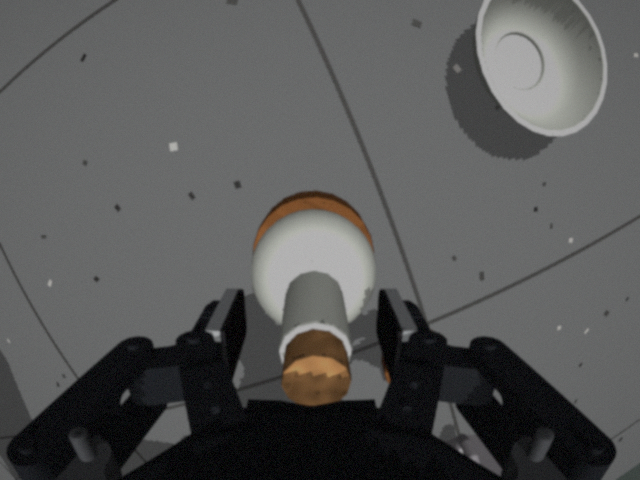

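The flask stands free and upright in the ring, with its neck at about (316,310) between the open jaws. I move straight up, then away, and look.

```bash
python3 -m crank '[-0.3,-10,0,0,0, -0.3,-25,0,0,0, -0.3,-40,0,0,0, -0.3,-40,0,0,0, -0.3,-30,0,0,0, -0.3,0,0,40,0, -0.3,0,0,45,0, -0.3,0,0,45,0, -0.3,0,0,45,0, -0.3,0,0,30,0, -0.3,0,0,0,0, -0.3,0,0,0,0]'
python3 m2.py d 0.085
python3 - <<'E'
from h import *
for n in('side','top'):
    d=load(n); cv2.imwrite('pics/%s_full.png'%n,d['color'])
    P=cloud(d);hsv=cv2.cvtColor(d['color'],cv2.COLOR_BGR2HSV)
    k=P[(hsv[...,0]<25)&(hsv[...,1]>90)&(P[...,2]>.12)&(np.hypot(P[...,0]-.447,P[...,1]+.2115)<.05)]
    t=k[k[:,2]<.16]; t=t[t[:,2]>np.percentile(t[:,2],95)-.006]; print(n,'cork top',len(t),t.mean(0))
s=manip.read_state();print(s['time_s'],s['ee_pos'])
E
```

```text
time_s: 14.2
ee_pos: [0.3661, -0.401, 0.2323]
tcp_rot: [[0.0, 0.92, -0.391], [0.0, -0.391, -0.92], [-1.0, -0.0, -0.0]]
contact_force: [-0.4, 0.9, -0.7]
grip_width: 0.0557
side ring 311 ((0.44588640332221985, -0.20891033113002777), 0.035128530114889145)
side ball 1061 (array([ 0.4470531 , -0.21295487,  0.0471383 ]), np.float64(0.0015688238121590035))
side cork 177 [ 0.44633266 -0.21224061  0.13733833]
top ring 142 ((0.4482059180736542, -0.21021947264671326), 0.035172395408153534)
top ball 798 (array([ 0.44888939, -0.21116846,  0.04740981]), np.float64(0.0013770299727308474))
top cork 140 [ 0.44806355 -0.21262688  0.13862808]
side cork top 125 [ 0.4464837  -0.21235274  0.13743777]
top cork top 134 [ 0.4481334  -0.21261134  0.13870593]
14.35 [ 0.36690719 -0.39976368  0.23226528]
```

```bash
sleep 1
```

```text
(no output)
```

View pics/side_full.png

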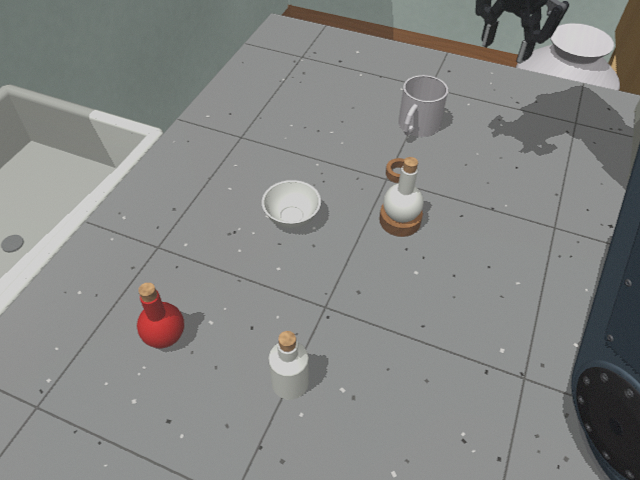

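View pics/top_full.png

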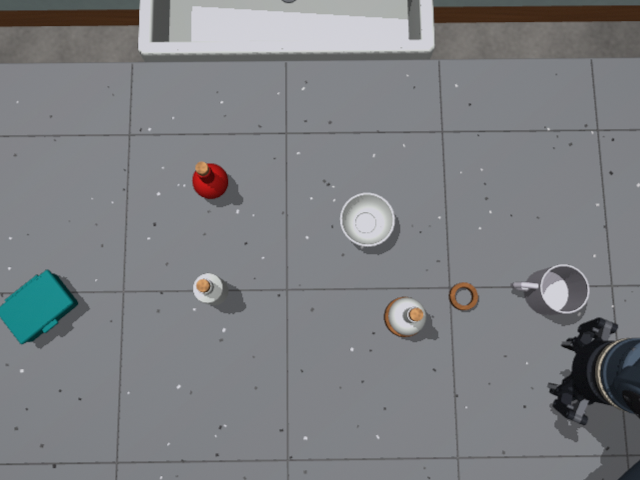

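The flask stands upright in the large ring at side (403,200) and top (408,316). The bottle, bowl, red flask and small ring are at the same pixels as at the start.

```bash
python3 -c "
from plant import manip
print(manip.finish_job())"
```

```text
the job is handed in; nothing more can be done
None
```

The white flask is standing upright in the larger wooden ring, and the job is handed in at about 14.4 s of the 48 s allowed. I gripped it by the neck and lowered it in steps of 1 mm or less until the wrist force rose to about 7 N. Then I opened the jaws slowly and moved the gripper clear.

**Last checks:**
- **Seating:** the ball centre is at z 0.047 m (0.048 expected) and the cork top at z 0.138 m (0.139 expected).
- **Lean:** the cork is within about 1.7 mm of the ball's axis over 90 mm of height, so roughly 1° or less.
- **Bystanders:** the bottle, bowl, red flask and small ring appear at the same pixels as at the start.
- **Disagreement:** the side and top cameras differ by about 2 mm in position, which is within their calibration. No check failed.

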